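Reset the tripped cut-out under the control unit's push-latch flap

TASK

One of the two overload cut-outs of the handpiece control unit has tripped. Press the front of the unit's push-latch flap to pop it open, push the red button that has popped up back fully home, then close the flap and press it down until it latches shut again. Work by touch alone: do not force or grip anything, and leave the things standing round the unit where they are, unlifted.

Things in the scene. Friction and masses are not known exactly. Their poses are not given: they have to be found in the camera images.
- control_unit: handpiece control unit, fixed to the plate: light grey box, 150 mm deep (x) and wide (y), 73 mm high, dark front panel. Origin: centre of its underside; x points to its rear, y to its left, z up. The front 115 mm of its top is a slate-grey flap 156 mm wide over an open well, whose walls end 58 mm above the plate; the fixed deck behind the flap is 72 mm high.
- flap (a joint): flap angle in rad: 0 latched shut, -0.087 pressed to its stop, 1.62 fully open, a little past upright. Push-push latch: press the shut flap to the stop (8.5 mm, about 4 N, then solid) and let go: a spring swings it fully open in about 1.5 s. To shut it, push its outer face from behind (about 4 N) over and down to the stop, let go: it stays at 0. One more full press would release it again.
- flap_press (a point): where the flap is pressed: dark grip lines at the middle of its front, on its outer face, 97 mm from the hinge axis; moves with the flap; 73.5 mm above the plate when latched. Outer face 7 mm from the plane through the axis, flap 5 mm thick.
- flap_hinge (a point): middle of the flap's hinge axis, along the unit's y; 37 mm behind the unit's origin, 66 mm above the plate. The flap's free edge is 116 mm from the axis, so about 182 mm above the plate when open. A 27 mm latch striker stands on its inner face, 92 mm from the axis, on the centre line.
- cutout_a_button (a joint): how far the tripped cut-out's button is pushed in (m): starts at 0 to 0.001 (popped up, white band showing), 0.007 = fully home against its stop. It takes about 3 N and stays where it is pushed.
- cutout_a_top (a point): centre of the top of the tripped cut-out's red round button, 16 mm across, which moves straight down, uncovered once the flap is open; 58.5 mm above the plate popped up, 51.5 mm home. The cut-outs stand in the well, 42 mm in front of the unit's origin and 32 mm to its left and right; which side is the tripped one changes.
- cutout_b_button (a joint): the same for the other cut-out, which is set: it starts at 0.007 (home) and shall stay there.
- cutout_b_top (a point): centre of the top of the other button, 51.5 mm above the plate.
- micro_handpiece: black micromotor handpiece, 17 x 92 x 17 mm, lying loose left of the unit; origin at the centre of its underside. Leave alone.
- arch_model_3: plaster arch model on a blue-grey base, 59 x 62 x 31 mm, loose, right of the unit; origin at the centre of its underside. Leave alone.
- bur_block: dark block of burs, 42 x 86 x 50 mm, loose, left of the unit beyond the handpiece; origin at the centre of its underside. Leave alone.
- dappen_dish: small faceted glass dish, 32 x 32 x 26 mm, loose, right of the unit near its front; origin at the centre of its underside. Leave alone.
- cutout_a: the tripped cut-out as a whole: black round collar, 26 mm across, on the floor of the well (44.5 mm above the plate), with its red button in the middle; origin at the centre of the collar's underside.
- cutout_b: the other cut-out as a whole: black round collar, 26 mm across, on the floor of the well (44.5 mm above the plate), with its red button in the middle; origin at the centre of the collar's underside.

How it is judged:
By the outcome, as a careful person would: the job done as asked, in the order asked, and still so for the second after the job is handed in, with the robot touching nothing.
It also fails if it takes over 58 s, if anything falls off the work surface, if the arm or the gripper's body presses on something with over 40 N, if the wrist force passes 120 N, or if a joint passes its speed limit or range.

ROBOT

A 6-joint arm with a two-finger parallel gripper is mounted at the origin on a cart in front of the work surface, level with it; the furniture and walls round the work are solid. World frame = base frame: x ahead of the robot, y to its left, z up, the work surface at z = 0. Lengths are in m, angles in degrees, forces in N, time in s.
With the tool pointing down it reaches from about 0.375 to 0.9 m from the base axis. Payload 3.1 kg.
Tool frame: the origin (TCP) lies between the finger pads; the fingertips stand 19 mm ahead of it and the grasp point (between the pads) is the TCP; z points along the fingers, x is the direction in which the jaws open and shut, and the axes are right-handed (so a half turn about z gives the same grasp; the last joint's range is limited). The gripper opens to 87 mm and grips with 3 to 60 N. Pads are 19 mm wide; open, the fingers measure 117 mm over their backs; the gripper's body (75 mm by 190 mm) begins 51 mm behind the grasp point.
Start: joints at [63.054, 30.224, 82.088, -0, 67.689, -10.227], TCP at [0.18, 0.599, 0.242] pointing down, gripper open.
Joint ranges: [-176.69, 176.69], [-43.24, 126.21], [12.49, 139.97], [-82, 262], [0, 151.66], [-163.58, 163.58]. Speed limits (degrees/s): [159.86, 159.86, 180, 180, 180, 180].

INTERFACE

Orientations are given as a 3x3 rotation matrix whose columns are the frame's x, y, z axes.
In Python, from rig import read_state, capture, camera_info, hand_in, spot_in, silhouettes gives the robot as it stands.
- The arm moves only by the shell command python3 -m jog 'ROWS'. ROWS is text: rows parted by semicolons, each of 7 numbers parted by spaces: the shift along the tool's x, y, z in m, then the turn, a rotation vector about the tool's x, y, z in degrees, then the opening, from 0 (shut) to 1 (fully open). A call has 1 to 8 rows; each row is the pose to reach, as a shift and turn from the pose commanded when the call began, along the tool's axes at that moment; what a row does not reach only later rows make up. A row lasts 1/8 s, in which the tool goes at most 62.5 mm and 10.7 degrees, less where a joint would pass 70% of its speed; a pose out of reach is approached as far as the arm can. A call with a gripper value outside its range is refused whole. The fingers move at their own pace and stop on an object; the grip force is fixed at half the most. Time passes only in rows, so rows that repeat a pose let the fingers close. It gives the time, the measured TCP pose, the force and the opening at its end, in the units of the state.
- read_state(): the state, without advancing time (a new reading comes with each control period).
- capture(name): name is "side" or "top"; returns (picture, depth): 384x512x3 uint8, red, green, blue; 384x512 float32, m along the optical axis (not along the pixel's ray), 0 where there is no reading.
- camera_info(name): a dict with "vfov" (degrees; the focal length in pixels is half the picture's height over the tangent of half this angle, whatever the lens; pixels are square), "cx", "cy" (the principal point, pixels), "R" (3x3) and "t" (3): a world point X has camera coordinates R X + t. Camera axes: x right, y down, z forward; pixel columns grow to the right and rows downward; lengths in m; the calibration is good to about 2 mm. A picture is of the moment at which its call begins. camera_info takes no time and is no camera call.
- hand_in(): hands the job in, once; it reports no verdict.
Trained networks look in the newest picture that a camera, given by its name, has taken for a name from the list of things; names that differ only in an ending like _2 or _b are one class to them, and where a whole thing is asked for, a point or a joint stands for the part that bears it (a point fixed in the world has none). Each returns a list of dicts, best first, with "score" (0 to 1); they miss things now and then, are a little off and sometimes report something else, mostly with a low value. They report only what shows in the picture. A call takes as long as a camera call.
- spot_in(label, camera): "centre" ([x, y, z] in m, in world coordinates, good to about 4 mm: the middle of the surface that is visible of it).
- silhouettes(label, camera): "region" (384x512 bool, what is visible of it).
The state is a dict: "time_s": time; "joint_positions": joint angles; "qvel": joint speeds; "tau": joint torques, N m; "position": TCP position; "tcp_rot": TCP orientation; "force": force on the tool from outside, world axes, zero at the start; "moment": the same for the moment, N m; "opening": opening from 0.0 (shut) to 1.0 (fully open).
Only numpy, scipy, OpenCV 4.12 (cv2) and the standard library are available. Lean on these libraries where they do the work, as an engineer would, in place of code of your own. Each camera call takes 0.05 s, during which the arm holds its last target.

## Working session

There is one attempt and no reset: what is moved stays moved. The work goes in short steps, Python scripts to look and compute and a shell command to move; the robot and the scene stay as the last step left them, time stands still between calls to the robot, and variables do not carry over. Pictures are saved under pics/ and viewed, and the job is handed in when it is done.

```bash
ls; mkdir -p pics; cat > h.py <<'E'
import numpy as np, cv2
from rig import *
def K(n):
    c=camera_info(n); f=192/np.tan(np.radians(c['vfov'])/2); return c,f
def px(n,X):
    c,f=K(n); p=np.array(c['R'])@np.array(X)+np.array(c['t']); return np.array([c['cx']+f*p[0]/p[2],c['cy']+f*p[1]/p[2]])
def cloud(n,d):
    c,f=K(n); v,u=np.mgrid[0:384,0:512]
    P=np.stack([(u-c['cx'])/f*d,(v-c['cy'])/f*d,d],-1)
    return (P-np.array(c['t']))@np.array(c['R'])
def save(n,pic): cv2.imwrite('pics/'+n+'.png',cv2.cvtColor(pic,cv2.COLOR_RGB2BGR))
E
python3 - <<'E'
from h import *
s=read_state();print(s)
for n in('side','top'):
    c,f=K(n); print(n,c)
    p,d=capture(n); save(n+'0',p); np.save(n+'0.npy',d)
    for l in('control_unit','flap_press','flap','cutout_a_top'):
        print(l,[(r['score'],np.round(r['centre'],4)) for r in spot_in(l,n)][:3])
E
```

```text
pics
{'time_s': 0.0, 'joint_positions': array([ 6.30561658e+01,  3.02768380e+01,  8.21551035e+01, -1.23006909e-03,
        6.76886026e+01, -1.02281088e+01]), 'qvel': array([-0.03917328,  0.02362654,  0.03565031, -0.01397746,  0.09272742,
        0.07389089]), 'tau': array([-1.59324202e-05, -4.40042102e+01, -1.76588845e+01,  6.32163347e-02,
        5.83789323e-02, -1.62273454e-04]), 'position': array([0.17943847, 0.59798027, 0.24060152]), 'tcp_rot': array([[ 2.87614597e-01,  9.57745774e-01, -9.35602180e-04],
       [ 9.57743986e-01, -2.87615901e-01, -1.88451413e-03],
       [-2.07397951e-03, -3.54053586e-04, -9.99997787e-01]]), 'force': array([ 0.01741413, -0.59673358, -0.31473713]), 'moment': array([0.0259242 , 0.02169025, 0.00374173]), 'opening': 0.9980592646153859}
side {'vfov': 54.14750663085591, 'cx': 253.97125878930055, 'cy': 191.6784974373037, 'R': array([[ 0.99934464,  0.03593267, -0.004374  ],
       [ 0.01503537, -0.52197075, -0.85283086],
       [-0.0329276 ,  0.85220618, -0.52216893]]), 't': array([-0.56456991,  0.11199426,  0.8177057 ])}
control_unit [(0.96, array([ 0.5366, -0.0674,  0.0783]))]
flap_press [(0.58, array([ 0.5158, -0.0356,  0.0736]))]
flap [(0.86, array([ 0.5121, -0.032 ,  0.0705])), (0.69, array([ 0.5295, -0.1639,  0.0167]))]
cutout_a_top []
top {'vfov': 47.12291916517771, 'cx': 262.71537517533426, 'cy': 195.87484837372486, 'R': array([[ 0.03917279, -0.99922984,  0.0022859 ],
       [-0.97886139, -0.03883366, -0.20080419],
       [ 0.20073831,  0.00562848, -0.97962873]]), 't': array([0.07353954, 0.54676835, 0.83283207])}
control_unit [(0.68, array([ 0.5297, -0.0176,  0.0737])), (0.26, array([0.5626, 0.1551, 0.0223]))]
flap_press [(0.71, array([ 0.5169, -0.0158,  0.0735]))]
flap [(0.64, array([ 0.5208, -0.0127,  0.0731]))]
cutout_a_top []
```

View pics/side0.png

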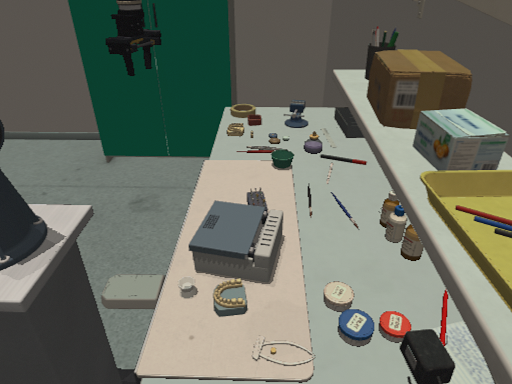

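View pics/top0.png

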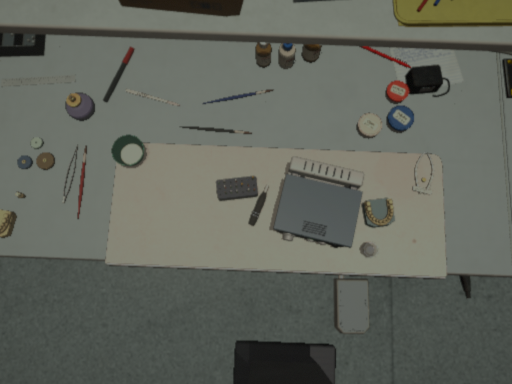

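The side view shows the unit around (240,238). In the top view it is around (320,205), yawed slightly, with grip lines at (314,228) and the vents (rear deck) at (327,172). Next I fit its pose from the depth.

```bash
python3 - <<'E'
from h import *
d=np.load('top0.npy'); P=cloud('top',d)
p=cv2.imread('pics/top0.png')
m=(P[...,2]>0.062)&(P[...,2]<0.09)&(P[...,0]<0.68)&(P[...,0]>0.3)&(abs(P[...,1]+0.03)<0.2)&(d>0)
n,lab,st,_=cv2.connectedComponentsWithStats(m.astype(np.uint8)); 
i=1+np.argmax(st[1:,4]); m=lab==i; Q=P[m]; print(st[i],np.percentile(Q[:,2],[5,50,95]))
r=cv2.minAreaRect(Q[:,:2].astype(np.float32)*1000);print(r, cv2.boxPoints(r))
dz=P[(d>0)&(P[...,0]<0.68)&(P[...,0]>0.4)&(abs(P[...,1])<0.3)][:,2]; print('plate z',np.median(dz))
big=cv2.resize(p[140:260,250:400],None,fx=5,fy=5,interpolation=cv2.INTER_CUBIC)
mm=cv2.resize(m[140:260,250:400].astype(np.uint8),None,fx=5,fy=5)
c,_=cv2.findContours(mm,0,2); cv2.drawContours(big,c,-1,(0,0,255),1); cv2.imwrite('pics/topbig.png',big)
p=cv2.imread('pics/side0.png');cv2.imwrite('pics/sidebig.png',cv2.resize(p[180:310,170:310],None,fx=4.5,fy=4.5,interpolation=cv2.INTER_CUBIC))
# shelf
mm=(P[...,2]>0.1)&(d>0); q=P[mm]; print('high', q[:,0].min(), np.percentile(q[:,0],5),np.percentile(q[:,2],[1,50,99]))
E
```

```text
[ 273  156   91   91 5744] [0.06959225 0.07300942 0.07564445]
((537.3297729492188, -18.518775939941406), (156.47256469726562, 154.5729217529297), 78.59555053710938) [[ 446.09933  -79.92823]
 [ 597.62036 -110.49247]
 [ 628.5602    42.89068]
 [ 477.03918   73.45492]]
plate z 0.000577201762610141
high 0.8025965798842725 0.8048622257752464 [0.18969221 0.21446733 0.2537387 ]
```

View pics/topbig.png

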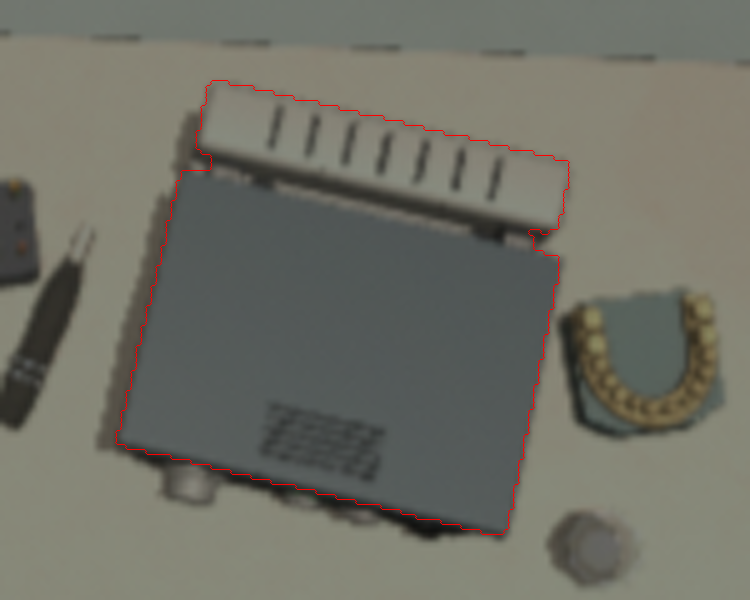

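View pics/sidebig.png

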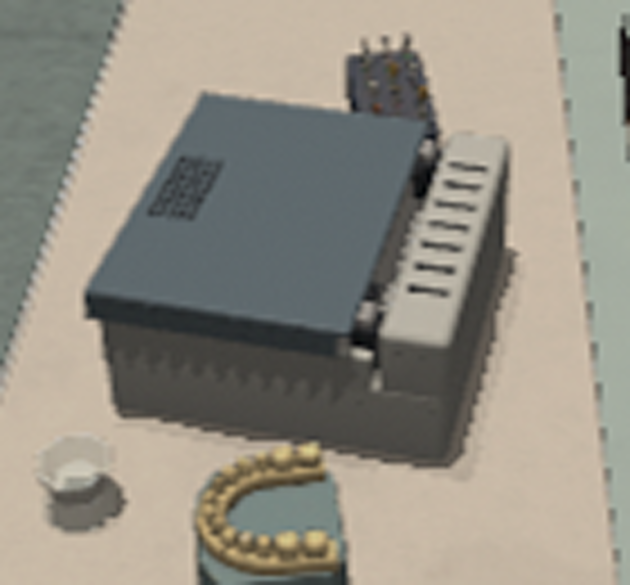

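```bash
cat >> h.py <<'E'
YAW=np.radians(-11.4); O=np.array([0.5393,-0.0189])
UX=np.array([np.cos(YAW),np.sin(YAW)]); UY=np.array([-UX[1],UX[0]])
def W(x,y,z): p=O+x*UX+y*UY; return np.array([p[0],p[1],z])
def loc(p): d=np.array(p[:2])-O; return np.array([d@UX,d@UY,p[2]])
def overlay(n,pic,out,box,s):
    im=cv2.cvtColor(pic,cv2.COLOR_RGB2BGR) if pic is not None else None
    im=cv2.resize(im[box[1]:box[3],box[0]:box[2]],None,fx=s,fy=s,interpolation=cv2.INTER_CUBIC)
    return im
E
python3 - <<'E'
from h import *
for n,b,s in(('top',(250,140,400,260),5),('side',(170,180,310,310),4.5)):
    im=cv2.imread(f'pics/{n}0.png'); im=cv2.resize(im[b[1]:b[3],b[0]:b[2]],None,fx=s,fy=s,interpolation=cv2.INTER_CUBIC)
    q=lambda X: tuple(int(v) for v in (px(n,X)-np.array(b[:2])+0.5)*s)
    fl=[W(-79,y,0) for y in ()]
    F=[W(-.079,-.078,.073),W(-.079,.078,.073),W(.036,.078,.073),W(.036,-.078,.073)]
    cv2.polylines(im,[np.array([q(X) for X in F])],True,(0,0,255),1)
    D=[W(.075,-.075,.072),W(.075,.075,.072)]
    cv2.line(im,q(D[0]),q(D[1]),(0,255,0),1)
    cv2.circle(im,q(W(-.06,0,.0735)),4,(0,255,255),1)
    cv2.imwrite(f'pics/{n}ov.png',im)
print(W(-.06,0,.0735))
E
```

```text
[ 0.48048373 -0.00704056  0.0735    ]
```

View pics/topov.png

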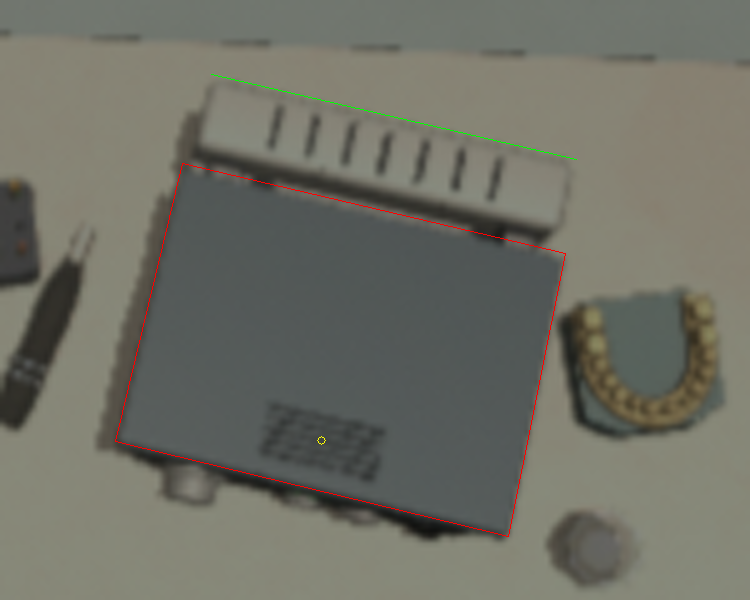

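View pics/sideov.png

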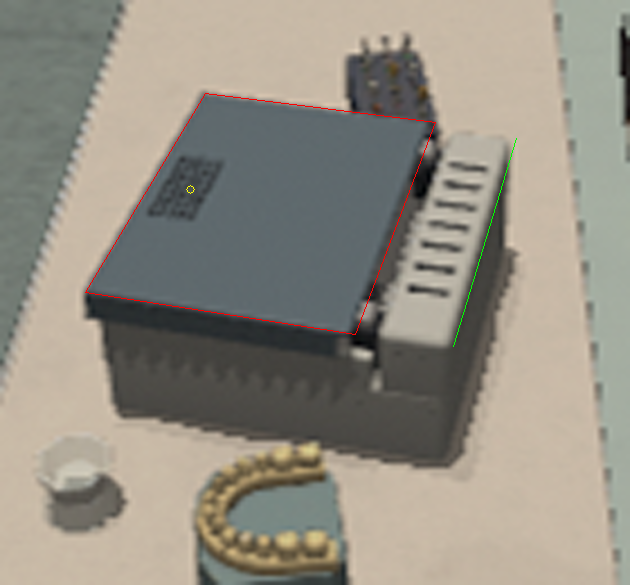

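Both overlays fit within about 1 mm: the flap outline matches and the press point sits in the grip lines at top (314,228). Next I move above it with the gripper shut.

```bash
python3 -m jog '-0.494 0.462 0 0 0 -5.3 0; -0.494 0.462 0 0 0 -5.3 0; -0.494 0.462 0 0 0 -5.3 0; -0.494 0.462 0 0 0 -5.3 0; -0.494 0.462 0 0 0 -5.3 0; -0.494 0.462 0 0 0 -5.3 0; -0.494 0.462 0 0 0 -5.3 0; -0.494 0.462 0 0 0 -5.3 0'; python3 -c "
from h import *
s=read_state();print(loc(s['position']),s['tcp_rot'])"
```

```text
time_s: 1.5
position: [0.4028, 0.1488, 0.242]
tcp_rot: [[0.198, 0.98, 0.002], [0.98, -0.198, 0.0], [0.001, 0.002, -1.0]]
force: [1.1, -0.4, -0.0]
opening: 0.171
[-0.16694887  0.13737534  0.24200622] [[ 1.97932999e-01  9.80214160e-01  1.65157012e-03]
 [ 9.80215352e-01 -1.97933753e-01  3.04543537e-04]
 [ 6.25419360e-04  1.55861517e-03 -9.99998590e-01]]
```

```bash
python3 -m jog '-0.048 0.037 0.02 0 0 0 0; -0.095 0.073 0.06 0 0 0 0; -0.138 0.107 0.1 0 0 0 0; -0.138 0.107 0.12 0 0 0 0; -0.138 0.107 0.12 0 0 0 0;-0.138 0.107 0.12 0 0 0 0'; python3 -c "
from h import *
s=read_state();print(loc(s['position']),s['tcp_rot'])
p,d=capture('side');save('side1',p)
p=p[130:310,150:330];save('side1b',cv2.resize(p,None,fx=3.3,fy=3.3))"
```

```text
time_s: 2.25
position: [0.4792, -0.0053, 0.1222]
tcp_rot: [[0.198, 0.98, 0.0], [0.98, -0.198, 0.0], [0.0, 0.0, -1.0]]
force: [-1.0, 0.9, -0.0]
opening: 0.0
[-0.06159177  0.00144345  0.12224359] [[ 1.97503999e-01  9.80302064e-01  1.84479785e-04]
 [ 9.80302071e-01 -1.97504021e-01  1.10442153e-04]
 [ 1.44702170e-04  1.59033148e-04 -9.99999977e-01]]
```

View pics/side1b.png

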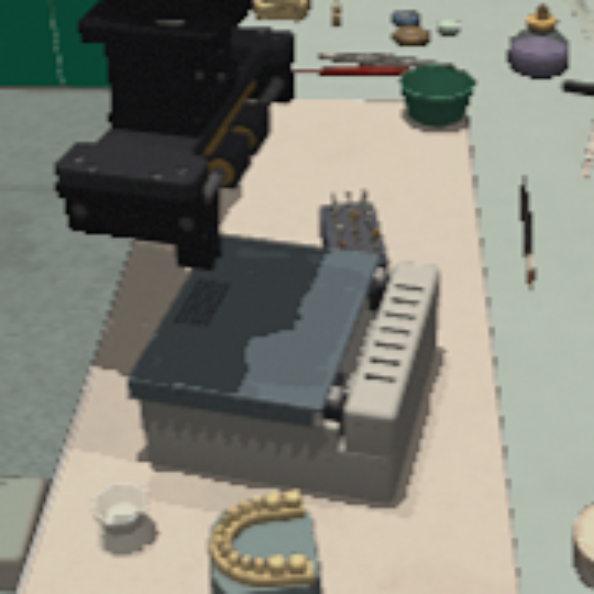

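The picture shows the shut fingertips above the front of the flap, with the grip lines at crop (205,300). Now I press down in steps.

```bash
python3 -m jog '0 0.001 0.015 0 0 0 0; 0 0.001 0.026 0 0 0 0; 0 0.001 0.031 0 0 0 0; 0 0.001 0.034 0 0 0 0; 0 0.001 0.036 0 0 0 0'; python3 -m jog '0 0 0.001 0 0 0 0; 0 0 0.002 0 0 0 0; 0 0 0.002 0 0 0 0'
```

```text
time_s: 2.92
position: [0.4797, -0.0056, 0.0854]
tcp_rot: [[0.198, 0.98, -0.001], [0.98, -0.198, 0.001], [0.0, -0.001, -1.0]]
force: [-1.6, 2.6, 3.0]
opening: 0.005
time_s: 3.3
position: [0.4798, -0.0058, 0.0844]
tcp_rot: [[0.198, 0.98, -0.001], [0.98, -0.198, 0.0], [0.0, -0.001, -1.0]]
force: [-2.9, 3.3, 10.7]
opening: 0.001
```

```bash
python3 -m jog '0 0 0.001 0 0 0 0; 0 0 0.001 0 0 0 0; 0 -0.02 -0.045 0 0 0 0; 0 -0.06 -0.09 0 0 0 0; 0 -0.08 -0.14 0 0 0 0; 0 -0.08 -0.17 0 0 0 0; 0 -0.08 -0.17 0 0 0 0; 0 -0.08 -0.17 0 0 0 0'; python3 -m jog '0 0 0 0 0 0 0;0 0 0 0 0 0 0;0 0 0 0 0 0 0;0 0 0 0 0 0 0;0 0 0 0 0 0 0;0 0 0 0 0 0 0';python3 - <<'E'
from h import *
s=read_state();print(loc(s['position']))
for n in('side','top'):
    p,d=capture(n);np.save(n+'2.npy',d);save(n+'2',p)
    for l in('cutout_a_top','cutout_a'):
        print(n,l,[(r['score'],np.round(r['centre'],4),np.round(loc(r['centre']),4)) for r in spot_in(l,n)][:4])
    b=(150,120,330,310) if n=='side' else (250,140,400,260)
    p=p[b[1]:b[3],b[0]:b[2]];save(n+'2b',cv2.resize(p,None,fx=3.1 if n=='side' else 5,fy=3.1 if n=='side' else 5))
E
```

```text
time_s: 4.3
position: [0.4018, 0.0095, 0.253]
tcp_rot: [[0.198, 0.98, -0.0], [0.98, -0.198, -0.0], [-0.0, -0.0, -1.0]]
force: [-0.3, 0.2, -0.6]
opening: 0.006
time_s: 5.05
position: [0.4019, 0.0098, 0.2536]
tcp_rot: [[0.198, 0.98, 0.0], [0.98, -0.198, -0.0], [-0.0, 0.0, -1.0]]
force: [-0.5, 0.2, 0.3]
opening: 0.002
[-0.14033789  0.00094019  0.25357979]
side cutout_a_top []
side cutout_a [(0.61, array([ 0.4902, -0.051 ,  0.0475]), array([-0.0418, -0.0412,  0.0475]))]
top cutout_a_top []
top cutout_a []
```

View pics/side2b.png

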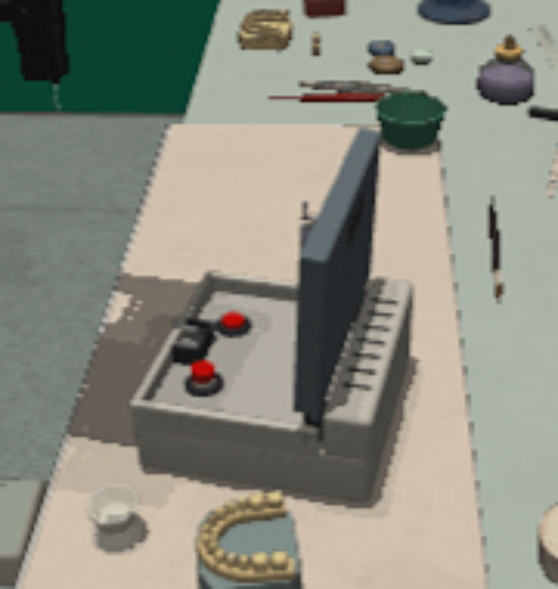

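View pics/top2b.png

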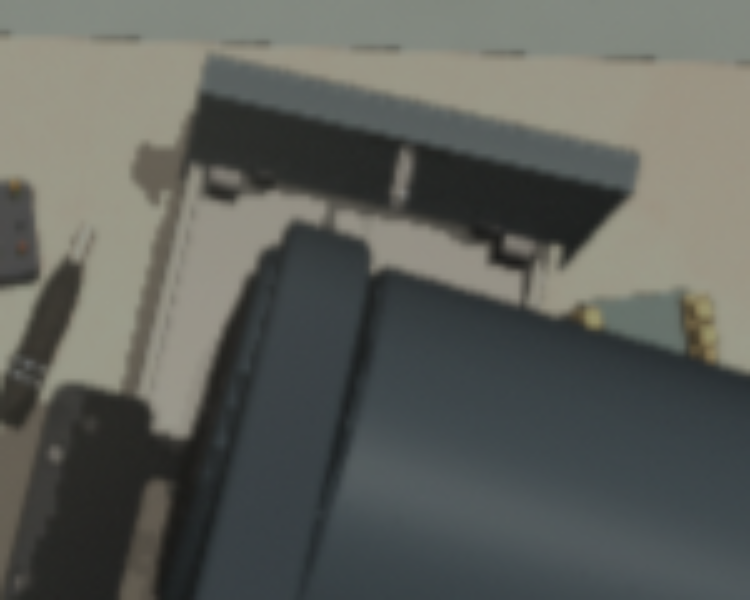

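Flap fully open. The raised button with the tall red cap is the right-hand one, at side crop (203,375), which is full pixel (215,241). The left one at crop (233,322) is set. Next I check the button position and the height of the latch block.

```bash
python3 - <<'E'
from h import *
p=cv2.imread('pics/side2.png');d=np.load('side2.npy');P=cloud('side',d)
b=(185,205,265,265)
for nm,X in(('A',W(-.042,-.032,.0585)),('B',W(-.042,.032,.0515)),('latch',W(-.055,0,.06))): print(nm,px('side',X))
hsv=cv2.cvtColor(p,cv2.COLOR_BGR2HSV)
red=((hsv[...,0]<8)|(hsv[...,0]>172))&(hsv[...,1]>150)&(hsv[...,2]>90)
n,lab,st,ce=cv2.connectedComponentsWithStats(red.astype(np.uint8))
for i in range(1,n):
    if st[i,4]>15 and b[0]<ce[i][0]<b[2] and b[1]<ce[i][1]<b[3]:
        Q=P[(lab==i)&(d>0)]; L=np.array([loc(q) for q in Q]); print(st[i],ce[i],np.round(np.median(L,0),4),np.percentile(L[:,2],[10,95]))
L=np.apply_along_axis(loc,2,P[b[1]:b[3],b[0]:b[2]])
dark=(p[b[1]:b[3],b[0]:b[2]].max(2)<60)&(abs(L[...,1])<.02)&(L[...,0]>-.075)&(L[...,0]<-.03)&(L[...,2]>.047)
Q=L[dark];print(len(Q),np.percentile(Q,[3,50,97],axis=0))
im=cv2.resize(p[b[1]:b[3],b[0]:b[2]],None,fx=9,fy=9,interpolation=cv2.INTER_CUBIC)
for X in (W(-.042,-.032,.0585),W(-.042,.032,.0515)):
    q=((px('side',X)-np.array(b[:2])+.5)*9).astype(int);cv2.circle(im,tuple(q),5,(0,255,255),1)
cv2.imwrite('pics/btn.png',im)
E
```

```text
A [215.72796549 238.37804024]
B [225.54656654 222.42307166]
latch [214.58914886 227.25261321]
[221 221   8   5  30] [224.7 222.9] [-0.0431  0.0294  0.052 ] [0.04884396 0.05359704]
[212 236   7   6  35] [214.91428571 238.68571429] [-0.0435 -0.0342  0.0588] [0.05688359 0.06006491]
105 [[-0.07035236 -0.01729587  0.04756864]
 [-0.0591573  -0.0056519   0.0538775 ]
 [-0.05214744  0.01590457  0.05996027]]
```

View pics/btn.png

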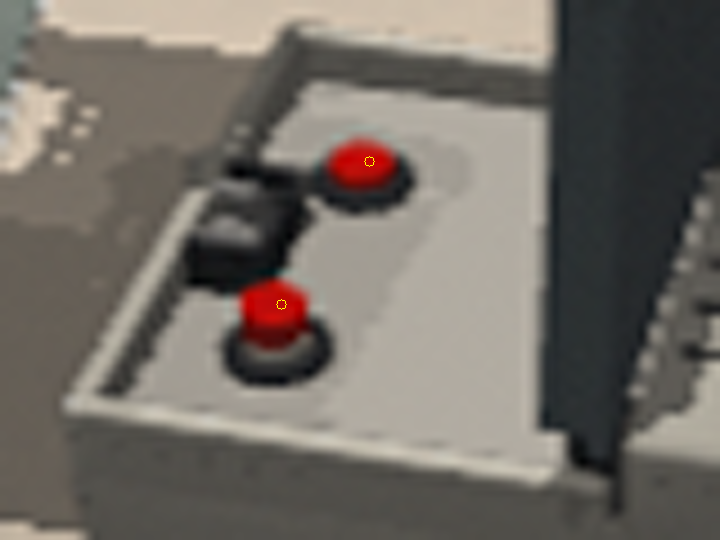

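The raised button sits at local (-43,-34), height 0.0588. The latch block between the buttons is up to 60 mm high, so I press a little further right, at local y ≈ -37, to clear it.

```bash
python3 -m jog '-0.02 0.05 0.02 0 0 0 0; -0.038 0.099 0.05 0 0 0 0; -0.038 0.099 0.1 0 0 0 0; -0.038 0.099 0.15 0 0 0 0; -0.038 0.099 0.16 0 0 0 0; -0.038 0.099 0.16 0 0 0 0'; python3 -c "
from h import *
s=read_state();print(loc(s['position']))
p,d=capture('side');save('side3',p)
p=p[130:310,150:330];save('side3b',cv2.resize(p,None,fx=3.3,fy=3.3))"
```

```text
time_s: 6.1
position: [0.4916, -0.0471, 0.0937]
tcp_rot: [[0.198, 0.98, -0.0], [0.98, -0.198, 0.0], [0.0, -0.0, -1.0]]
force: [-0.1, -0.6, -0.5]
opening: 0.006
[-0.04117571 -0.03706565  0.09368555]
```

View pics/side3b.png

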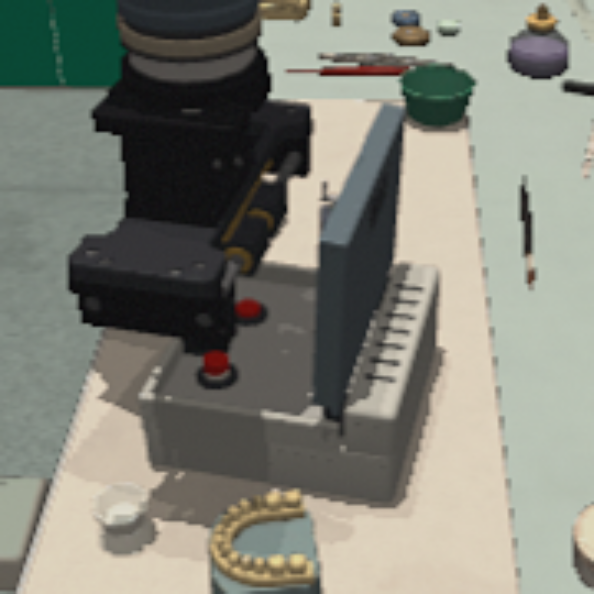

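```bash
python3 - <<'E'
from h import *
im=cv2.imread('pics/side3.png');b=(190,205,250,260)
im=cv2.resize(im[b[1]:b[3],b[0]:b[2]],None,fx=10,fy=10,interpolation=cv2.INTER_CUBIC)
def q(X): return tuple(int(v) for v in (px('side',X)-np.array(b[:2])+.5)*10)
c=np.array([-.0412,-.0371])
cv2.polylines(im,[np.array([q(W(c[0]+a,c[1]+e,.0747)) for a,e in((-.0095,-.015),(.0095,-.015),(.0095,.015),(-.0095,.015))])],True,(0,255,0),1)
cv2.polylines(im,[np.array([q(W(-.0433+.008*np.cos(t),-.0335+.008*np.sin(t),.0585)) for t in np.linspace(0,6.28,24)])],True,(0,255,255),1)
im=np.clip(im.astype(int)*2,0,255).astype(np.uint8)
cv2.imwrite('pics/tip3.png',im)
E
```

```text
(no output)
```

View pics/tip3.png

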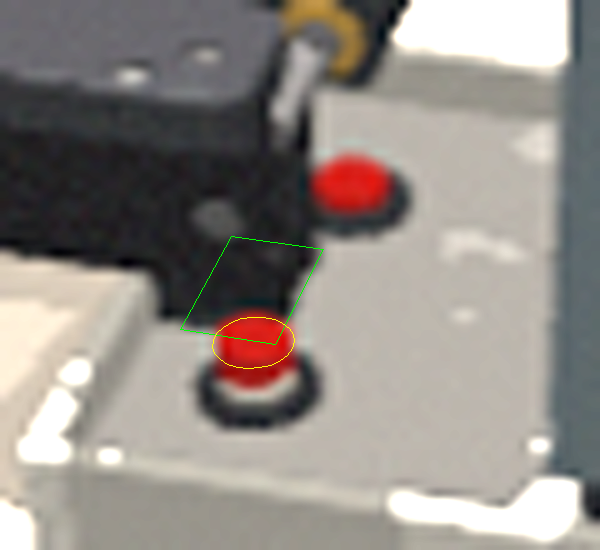

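The footprint falls on the button within about 2 mm, so I press down.

```bash
python3 -m jog '0 0.001 0.013 0 0 0 0; 0 0.001 0.018 0 0 0 0; 0 0.001 0.021 0 0 0 0; 0 0.001 0.0225 0 0 0 0; 0 0.001 0.0225 0 0 0 0'; python3 -m jog '0 0 0.001 0 0 0 0; 0 0 0.001 0 0 0 0'
```

```text
time_s: 6.78
position: [0.4931, -0.0475, 0.0713]
tcp_rot: [[0.198, 0.98, 0.001], [0.98, -0.198, -0.0], [-0.0, 0.001, -1.0]]
force: [2.1, -0.5, 3.3]
opening: 0.006
time_s: 7.02
position: [0.493, -0.0475, 0.0708]
tcp_rot: [[0.198, 0.98, 0.002], [0.98, -0.198, -0.001], [-0.0, 0.002, -1.0]]
force: [1.9, -0.1, 8.4]
opening: 0.002
```

```bash
python3 -m jog '0 0 0.001 0 0 0 0; 0 0 0.0015 0 0 0 0; 0 0 0.0015 0 0 0 0'; python3 -m jog '0 0 -0.02 0 0 0 0; 0 -0.03 -0.07 0 0 0 0; 0 -0.06 -0.12 0 0 0 0; 0.0 -0.09 -0.17 0 0 0 0; 0.0 -0.09 -0.185 0 0 0 0; 0.0 -0.09 -0.185 0 0 0 0'; python3 - <<'E'
from h import *
s=read_state();print(loc(s['position']))
p,d=capture('side');save('side4',p);P=cloud('side',d)
p=p[:,:,::-1]
hsv=cv2.cvtColor(np.ascontiguousarray(p),cv2.COLOR_BGR2HSV);b=(185,205,265,265)
red=((hsv[...,0]<8)|(hsv[...,0]>172))&(hsv[...,1]>150)&(hsv[...,2]>90)
n,lab,st,ce=cv2.connectedComponentsWithStats(red.astype(np.uint8))
for i in range(1,n):
    if st[i,4]>15 and b[0]<ce[i][0]<b[2] and b[1]<ce[i][1]<b[3]:
        Q=P[(lab==i)&(d>0)]; L=np.array([loc(q) for q in Q]); print(st[i],ce[i],np.round(np.median(L,0),4),np.percentile(L[:,2],[10,95]))
p=p[190:290,180:280]; cv2.imwrite('pics/side4b.png',cv2.resize(p,None,fx=6,fy=6,interpolation=cv2.INTER_CUBIC))
E
```

```text
time_s: 7.4
position: [0.4931, -0.0475, 0.0706]
tcp_rot: [[0.198, 0.98, 0.002], [0.98, -0.198, -0.001], [-0.0, 0.002, -1.0]]
force: [-1.7, 0.5, 19.4]
opening: 0.003
time_s: 8.15
position: [0.404, -0.0294, 0.2544]
tcp_rot: [[0.198, 0.98, 0.002], [0.98, -0.198, -0.001], [-0.0, 0.002, -1.0]]
force: [-0.3, 0.2, 0.2]
opening: 0.009
[-0.1305783  -0.03705107  0.2544096 ]
[221 221   8   5  30] [224.7 222.9] [-0.0436  0.0295  0.0516] [0.04843886 0.05336127]
[211 239   9   6  37] [215.21621622 241.62162162] [-0.043  -0.0346  0.0515] [0.04941468 0.05345418]
```

View pics/side4b.png

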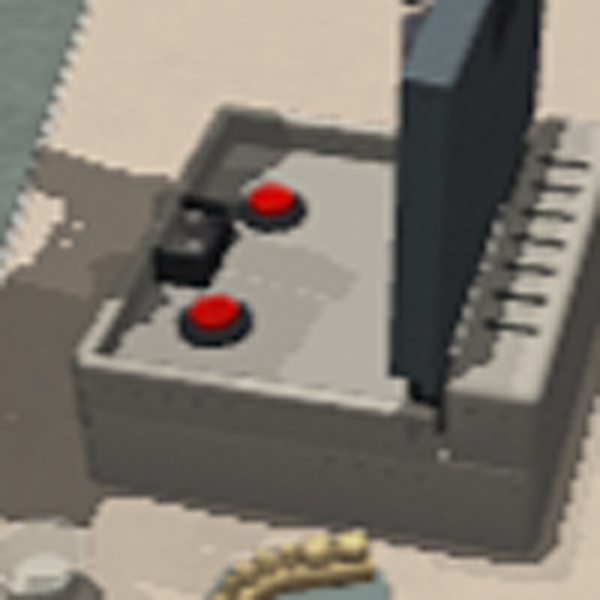

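Both red tops now measure 51.5 mm and no white band shows. Side crop: tripped button at (213,315), other at (270,200). Next I go over and behind the flap.

```bash
python3 -m jog '0.01 0.05 -0.01 0 0 0 0; 0.02 0.105 -0.01 0 0 0 0; 0.03 0.16 -0.01 0 0 0 0; 0.036 0.215 -0.01 0 0 0 0; 0.036 0.215 -0.01 0 0 0 0; 0.036 0.215 0.03 0 0 0 0; 0.036 0.215 0.075 0 0 0 0; 0.036 0.215 0.075 0 0 0 0'; python3 - <<'E'
from h import *
s=read_state();print(loc(s['position']))
p,d=capture('side');save('side5',p)
p=p[130:310,150:330];save('side5b',cv2.resize(p,None,fx=3.3,fy=3.3))
for th,r in((95,94),(90,95),(80,96),(70,97),(60,98),(50,99),(40,100),(30,101),(20,102),(10,104),(5,105),(0,105),(-5,105)):
    t=np.radians(th); x=.0357+(-r*np.cos(t)+7*np.sin(t))/1000+.0095; z=.066+(r*np.sin(t)+7*np.cos(t))/1000+.019
    print(th,'dy %.4f dz %.4f'%(x-loc(s['position'])[0],s['position'][2]-z))
E
```

```text
time_s: 9.2
position: [0.6172, -0.0358, 0.1734]
tcp_rot: [[0.198, 0.98, -0.013], [0.98, -0.198, 0.003], [0.0, -0.014, -1.0]]
force: [-0.4, 0.7, 0.7]
opening: 0.006
[ 0.07974199 -0.00112694  0.17339258]
95 dy -0.0194 dz -0.0046
90 dy -0.0275 dz -0.0066
80 dy -0.0443 dz -0.0074
70 dy -0.0611 dz -0.0052
60 dy -0.0775 dz 0.0000
50 dy -0.0928 dz 0.0081
40 dy -0.1066 dz 0.0188
30 dy -0.1185 dz 0.0318
20 dy -0.1280 dz 0.0469
10 dy -0.1357 dz 0.0634
5 dy -0.1385 dz 0.0723
0 dy -0.1395 dz 0.0814
-5 dy -0.1398 dz 0.0906
```

View pics/side5b.png

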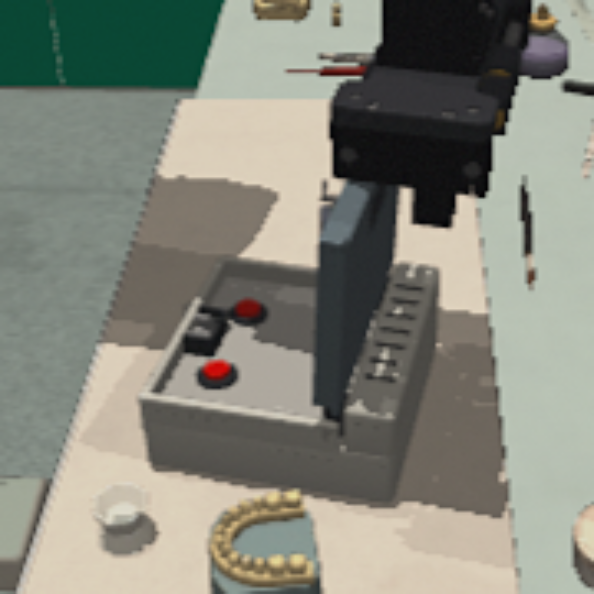

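The fingers are behind the flap, visible at crop (435,205). Now I push it over along its arc.

```bash
python3 -m jog '0 -0.012 -0.003 0 0 0 0; 0 -0.020 -0.005 0 0 0 0; 0 -0.028 -0.0065 0 0 0 0; 0 -0.036 -0.007 0 0 0 0; 0 -0.044 -0.0075 0 0 0 0; 0 -0.053 -0.0065 0 0 0 0; 0 -0.061 -0.005 0 0 0 0; 0 -0.061 -0.005 0 0 0 0'; python3 - <<'E'
from h import *
s=read_state();print(loc(s['position']),s['tcp_rot'])
p,d=capture('side');save('side6',p)
p=p[130:310,150:330];save('side6b',cv2.resize(p,None,fx=3.3,fy=3.3))
E
```

```text
time_s: 10.25
position: [0.5609, -0.0243, 0.1831]
tcp_rot: [[0.198, 0.98, -0.002], [0.98, -0.198, 0.0], [0.0, -0.002, -1.0]]
force: [0.1, -0.1, 1.0]
opening: 0.005
[ 0.02229125 -0.00106349  0.183109  ] [[ 1.97906563e-01  9.80218215e-01 -2.28991865e-03]
 [ 9.80220889e-01 -1.97905953e-01  4.92188165e-04]
 [ 2.92632718e-05 -2.34203337e-03 -9.99997257e-01]]
```

View pics/side6b.png

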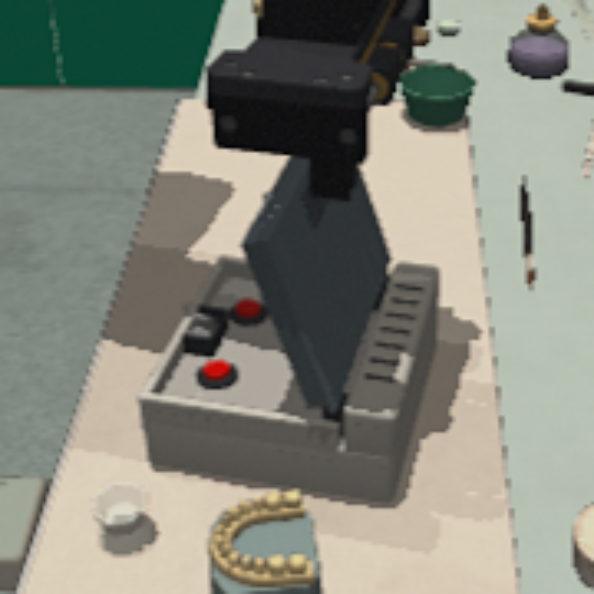

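The flap follows and is at about 70°, with the finger on its outer face. I continue the arc from the settled pose.

```bash
python3 - <<'E'
from h import *
s=read_state()
for th,r in((70,97),(65,97),(60,98),(55,98),(50,99),(45,99),(40,100),(35,100),(30,101),(25,102),(20,102),(15,103),(10,104),(5,105),(0,105),(-5,105)):
    t=np.radians(th); x=.0357+(-r*np.cos(t)+7*np.sin(t))/1000+.0095; z=.066+(r*np.sin(t)+7*np.cos(t))/1000+.019
    print(th,'dy %.4f dz %.4f'%(x-loc(s['position'])[0],s['position'][2]-z))
E
```

```text
70 dy -0.0044 dz 0.0047
65 dy -0.0124 dz 0.0074
60 dy -0.0207 dz 0.0099
55 dy -0.0282 dz 0.0139
50 dy -0.0360 dz 0.0179
45 dy -0.0428 dz 0.0233
40 dy -0.0499 dz 0.0286
35 dy -0.0557 dz 0.0351
30 dy -0.0617 dz 0.0417
25 dy -0.0672 dz 0.0488
20 dy -0.0712 dz 0.0568
15 dy -0.0754 dz 0.0648
10 dy -0.0790 dz 0.0733
5 dy -0.0817 dz 0.0821
0 dy -0.0828 dz 0.0912
-5 dy -0.0830 dz 0.1004
```

```bash
python3 -m jog '0 -0.008 0.006 0 0 0 0; 0 -0.017 0.0085 0 0 0 0; 0 -0.024 0.012 0 0 0 0; 0 -0.032 0.016 0 0 0 0; 0 -0.039 0.0205 0 0 0 0; 0 -0.046 0.026 0 0 0 0; 0 -0.050 0.0286 0 0 0 0; 0 -0.056 0.035 0 0 0 0'; python3 - <<'E'
from h import *
s=read_state();print(loc(s['position']))
p,d=capture('side');save('side7',p)
p=p[130:310,150:330];save('side7b',cv2.resize(p,None,fx=3.3,fy=3.3))
for th,r in((35,100),(30,101),(25,102),(20,102),(15,103),(10,104),(5,105),(0,105),(-5,105)):
    t=np.radians(th); x=.0357+(-r*np.cos(t)+7*np.sin(t))/1000+.0095; z=.066+(r*np.sin(t)+7*np.cos(t))/1000+.019
    print(th,'dy %.4f dz %.4f'%(x-loc(s['position'])[0],s['position'][2]-z))
E
```

```text
time_s: 11.3
position: [0.5073, -0.0135, 0.1485]
tcp_rot: [[0.198, 0.98, 0.001], [0.98, -0.198, -0.0], [0.0, 0.001, -1.0]]
force: [0.8, -0.6, 0.9]
opening: 0.003
[-0.03243204 -0.00105939  0.14853365]
35 dy -0.0003 dz 0.0004
30 dy -0.0063 dz 0.0070
25 dy -0.0119 dz 0.0141
20 dy -0.0158 dz 0.0221
15 dy -0.0200 dz 0.0301
10 dy -0.0236 dz 0.0386
5 dy -0.0264 dz 0.0474
0 dy -0.0274 dz 0.0565
-5 dy -0.0276 dz 0.0657
```

View pics/side7b.png

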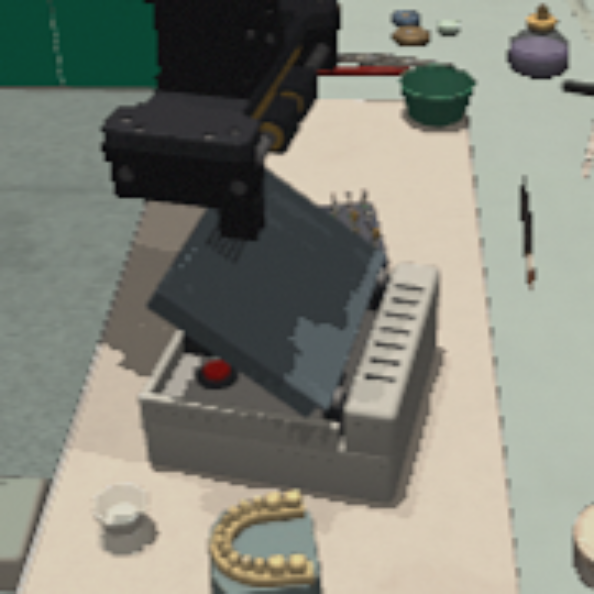

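The flap is down to about 35° with the fingertip near the grip lines. I carry on down.

```bash
python3 -m jog '0 -0.006 0.007 0 0 0 0; 0 -0.012 0.014 0 0 0 0; 0 -0.016 0.022 0 0 0 0; 0 -0.020 0.030 0 0 0 0; 0 -0.0235 0.0385 0 0 0 0; 0 -0.0265 0.0475 0 0 0 0; 0 -0.0275 0.0565 0 0 0 0; 0 -0.0275 0.0605 0 0 0 0'; python3 -m jog '0 0 0.002 0 0 0 0; 0 0 0.004 0 0 0 0; 0 0 0.004 0 0 0 0'; python3 -c "
from h import *
s=read_state();print(loc(s['position']),s['force'])"
```

```text
time_s: 12.35
position: [0.4798, -0.008, 0.0874]
tcp_rot: [[0.198, 0.98, -0.002], [0.98, -0.198, 0.0], [0.0, -0.002, -1.0]]
force: [0.9, -1.3, 3.6]
opening: 0.008
time_s: 12.72
position: [0.4799, -0.008, 0.0845]
tcp_rot: [[0.198, 0.98, -0.001], [0.98, -0.198, 0.0], [-0.0, -0.001, -1.0]]
force: [-0.9, -0.6, 7.1]
opening: -0.0
[-0.06041346 -0.00106472  0.08454847] [-0.8977045  -0.63848712  7.09865448]
```

```bash
python3 -m jog '0 0 0.001 0 0 0 0; 0 0 0.002 0 0 0 0; 0 0 0.002 0 0 0 0'; python3 -m jog '0 0 -0.004 0 0 0 0; 0 0 -0.008 0 0 0 0; 0 0 -0.013 0 0 0 0; 0 0 -0.02 0 0 0 0; 0 0 -0.03 0 0 0 0; 0 0 -0.06 0 0 0 0; 0 0 -0.12 0 0 0 0; 0 -0.06 -0.15 0 0 0 0'; python3 -c "
from h import *
s=read_state();print(loc(s['position']),s['force'])
p,d=capture('side');save('side8',p);P=cloud('side',d)
p=p[130:310,150:330];save('side8b',cv2.resize(p,None,fx=3.3,fy=3.3))
for a in(-.075,-.06,-.04,-.02,0,.02):
  for y in (-.05,.03):
    u,v=np.round(px('side',W(a,y,.073))).astype(int); print(a,y,np.round(loc(np.median(P[v-1:v+2,u-1:u+2].reshape(-1,3),0)),4))
"
```

```text
time_s: 13.1
position: [0.4799, -0.008, 0.0842]
tcp_rot: [[0.198, 0.98, 0.0], [0.98, -0.198, -0.0], [-0.0, 0.0, -1.0]]
force: [-3.1, -0.2, 22.5]
opening: 0.003
time_s: 14.1
position: [0.4309, 0.0013, 0.2337]
tcp_rot: [[0.198, 0.98, 0.011], [0.98, -0.198, -0.003], [-0.001, 0.012, -1.0]]
force: [-0.7, 0.5, 1.1]
opening: 0.007
[-0.11023935 -0.00165762  0.23373641] [-0.71278988  0.53898758  1.09473432]
-0.075 -0.05 [-0.074  -0.0522  0.0741]
-0.075 0.03 [-0.0732  0.0271  0.0744]
-0.06 -0.05 [-0.0599 -0.0518  0.0743]
-0.06 0.03 [-0.0588  0.0299  0.0744]
-0.04 -0.05 [-0.0404 -0.0503  0.0738]
-0.04 0.03 [-0.039   0.0283  0.0735]
-0.02 -0.05 [-0.0202 -0.0512  0.0741]
-0.02 0.03 [-0.0197  0.029   0.0736]
0 -0.05 [ 0.001  -0.0503  0.0738]
0 0.03 [-0.0007  0.0291  0.0739]
0.02 -0.05 [ 0.0208 -0.0521  0.074 ]
0.02 0.03 [0.021  0.0264 0.0739]
```

View pics/side8b.png

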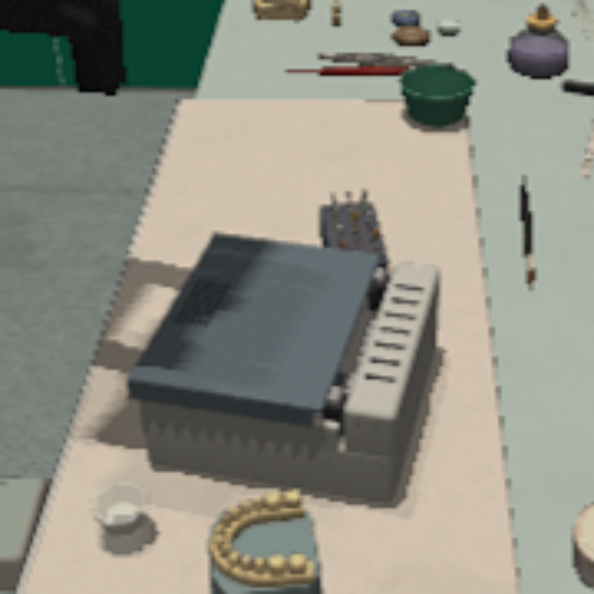

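The flap is shut and level at 73.5–74 mm, and the arm is clear. I wait a second, look again and hand in if nothing has changed.

```bash
python3 -m jog '0 0 -0.02 0 0 0 0;0 0 -0.02 0 0 0 0;0 0 -0.02 0 0 0 0;0 0 -0.02 0 0 0 0;0 0 -0.02 0 0 0 0;0 0 -0.02 0 0 0 0;0 0 -0.02 0 0 0 0;0 0 -0.02 0 0 0 0'; python3 - <<'E'
from h import *
p,d=capture('side');save('side9',p);P=cloud('side',d)
z=[]
for a in(-.075,-.06,-.04,0,.02):
    u,v=np.round(px('side',W(a,-.04,.073))).astype(int); z.append(np.round(np.median(P[v-1:v+2,u-1:u+2,2]),4))
print(z)
p0=cv2.imread('pics/side0.png'); c=p[:,:,::-1]
df=cv2.absdiff(p0,np.ascontiguousarray(c)).max(2)[180:320,160:320]
cv2.imwrite('pics/diff.png',cv2.resize(np.hstack([cv2.cvtColor(df,cv2.COLOR_GRAY2BGR)*2,c[180:320,160:320]]),None,fx=2.4,fy=2.4))
E
```

```text
time_s: 15.15
position: [0.4256, 0.0029, 0.25]
tcp_rot: [[0.198, 0.98, -0.0], [0.98, -0.198, 0.0], [0.0, -0.0, -1.0]]
force: [0.1, 0.1, -0.7]
opening: 0.006
[np.float64(0.0743), np.float64(0.0738), np.float64(0.0743), np.float64(0.0741), np.float64(0.0741)]
```

View pics/diff.png

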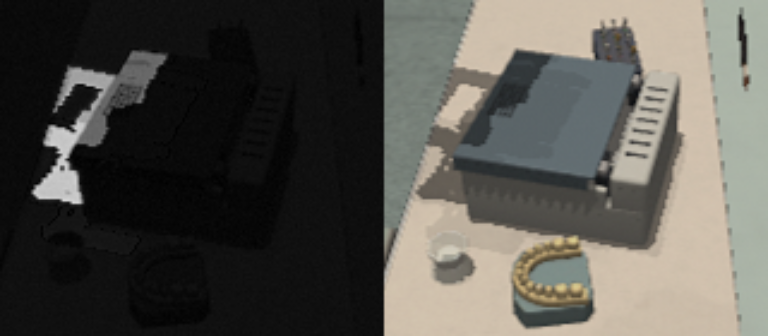

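The difference picture against the start shows only the arm's shadow at (80,130). The flap edge, dish, arch model and bur block are unchanged.

```bash
python3 -c "
from rig import hand_in
print(hand_in())"
```

```text
the job is handed in; nothing more can be done
None
```

The job is done and handed in at about 15 s of the 58 s allowed. I pressed the flap's front to its stop and it sprang fully open. I then pushed the tripped right-hand button home, swung the flap over from behind and pressed it to its stop (about 22 N), and withdrew clear of everything.

**Buttons:** with the flap still open, both red tops measured 51.5 mm above the plate and no white band showed. They have been out of sight under the flap since then.

**Flap:** it lay level at about 74 mm, both right after I let go and a second later, which is where it sits when latched.

**Things round the unit:** comparing the last side picture with the first showed only the arm's shadow, so the dish, arch model and bur block had not moved. The handpiece is hidden behind the unit in that view, so I have no final picture of it; the arm never went down near it.

**Disagreements:** the trained networks never found the button tops, so I located them from colour and depth. They came out about 1–2 mm from where the unit's fitted pose put them, which is within the calibration.

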